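# Offer the strap up to the jamb hinge and hold it for the pin

### The job

A hinge plate with two knuckles is screwed to the piece of door jamb held down on the bench. Pick up the loose hinge strap that belongs to it, the one with the single knuckle, fit that knuckle between the plate's two knuckles so that all three holes line up for the pin, and finish while still holding it there, still and in line, clear of the bench and without pressing it against the jamb or its hinge. Leave the other strap, the hinge pin, the tin and the brush where they lie.

Things in the scene. Friction and masses are not known exactly. Their poses are not given: they have to be found in the camera images.
- jamb: Fixed oak door jamb piece, 80 (x) x 240 (y) x 45 mm high, flat on the bench; origin mid underside, z up, hinge edge towards its -x (roughly to the robot). On top a 7 mm steel plate, 84 mm in y, with two knuckles (tubes along y, 22 mm outside, bore 13, 22 mm long each) past the hinge edge over free air. Two holdfasts, 95 mm high, grip it 98 mm either side of its middle, on top and behind.
- jamb_eye (a point): On the axis of the jamb plate's knuckle holes, mid-gap: 55 mm to -x of the jamb's origin, 56 mm above the bench. Axes as the jamb's; the holes run along y. The gap between the two knuckles is 40 mm wide in y, open above, below and to -x; towards +x the wood begins 15 mm and the plate 18 mm from the hole axis.
- strap_single: Loose steel strap to fit, about 0.36 kg, flat on the bench: a bar 36 mm wide (y), 7 mm thick, x = -83 to +81 mm, round tail at -x; at +x one knuckle (tube along y, 36 mm long, 22 mm outside, bore 13) rising above the bar, undersides level. Origin mid-width on the underside, 70 mm from the knuckle axis; z up, x to the knuckle. Parallel sides to grip: x = -60 to +50 mm; centre of mass near x = +10.
- single_eye (a point): The middle of the single knuckle's hole, on its axis: 70 mm to +x of the strap's origin and 11 mm above its underside. Axes as the strap's: the hole runs along y.
- strap_fork: The other loose steel strap, to be left alone: a like bar, but its +x end is a 76 mm wide crosshead with two knuckles (18 mm long each, 40 mm apart). Same origin and axes as the first.
- hinge_pin: Loose steel hinge pin, 12 mm thick, 110 mm long, tapered nose at +y and a turned-over head at -y, lying behind the jamb; origin under the middle of its shank.
- tin: Loose open steel tin, 76 mm across, 90 mm high, with two wooden stirring sticks standing in it; origin at the centre of its underside.
- brush: Loose flat brush with a wooden handle, lying on the bench; origin under it.
Mind the look-alikes: they are no part of the job. What is shaped like the strap_single but blue or orange is not meant.

How it is judged:
By the outcome, as a careful person would: the job done as asked, in the order asked, and still so for the second after the job is handed in, while the arm keeps its last pose, push and grip.
It also fails if it takes over 35 s, if anything falls off the work surface, if the arm or the gripper's body presses on something with over 40 N, if the wrist force passes 120 N, or if a joint passes its speed limit or range.

### The arm

A 6-joint arm with a two-finger parallel gripper is mounted at the origin on the work surface. World frame = base frame: x ahead of the robot, y to its left, z up, the work surface at z = 0. Lengths are in m, angles in rad, forces in N, time in s.
With the tool pointing down it reaches from about 0.25 to 0.8 m from the base axis. Payload 3.9 kg.
Tool frame: the origin (TCP) lies midway between the tips of the shut fingers; the grasp point (between the pads) lies 19 mm behind it (ctrl.grip_point_offset is the distance from the TCP to the grasp point, in m); z points along the fingers, y is the line along which they close (so a half turn about z gives the same grasp; the last joint's range is limited). The gripper opens to 85 mm and grips with 20 to 120 N. Pads are 22 mm wide; open, the fingers measure 114 mm over their backs; the gripper's body (76 mm by 85 mm) begins 54 mm behind the grasp point. The pads swing forward as they close: fully open they stand 13 mm farther back than shut.
Start: joints at [-1.207, 0.26, -0.138, 1.173, 0, 1.571], TCP at [0.187, -0.491, 0.231] pointing down, gripper open.
Joint ranges: [-2.78, 2.78], [-0.83, 1.72], [-1.28, 1.37], [-1.9, 2.12], [-1.57, 1.48], [-3.14, 3.14]. Speed limits (rad/s): [2.57, 2.57, 3.14, 3.14, 3.14, 3.14].

### API

Orientations are given as a rotation vector (axis times angle).
In Python, from cell import ctrl gives the robot as it stands.
- The arm moves only by the tool play_rows, never from a script. Its arguments are lists of equal length, an entry for each row: "dp": the shift along the tool's x, y, z in m, a list of three; "twist": the turn about the tool's z in degrees. In form: {"dp": [[tx, ty, tz], ...], "twist": [twist, ...]}. A call has 1 to 8 rows; each row shifts and turns the commanded pose from where the row before left it, along the tool's axes as they then stand; what a row does not reach is not made up. A row lasts 1/8 s, in which the tool goes at most 62.5 mm and 10.7 degrees, less where a joint would pass 70% of its speed; a pose out of reach is approached as far as the arm can. A call is refused whole if a number of a shift passes 0.0625 or a number of a turn 10.7, either way. A call with a gripper value outside its range is refused whole. "fingers" is the opening, from 0 (shut) to 1 (fully open), set as the call begins (left out, the last holds). The fingers move at their own pace and stop on an object; "grip_force" is the grip in N (left out, the last holds). Time passes only in rows, so rows that do not move let the fingers close. It gives the time, the measured TCP pose, the force, the opening and the grip force at its end, in the units of the state.
- ctrl.observe(): the state, without advancing time (a new reading comes with each control period).
- ctrl.capture(name): name is "scene" or "side" or "wrist"; returns the picture (400x640x3 uint8, red, green, blue); there is no depth.
- ctrl.calibration(name): a dict with "camera_matrix" (3x3 intrinsics, pixels), "origin" and "orientation" of the camera in the world. Camera axes: x right, y down, z forward; pixel columns grow to the right and rows downward; lengths in m; the calibration is good to about 2 mm. A picture is of the moment at which its call begins: read the wrist's pose just before it. calibration takes no time and is no camera call; for the wrist camera it gives the pose at the moment of the call.
- ctrl.sign_off(): hands the job in; it is judged then, once.
The state is a dict: "time": time; "joint_positions": joint angles; "joint_vel": joint speeds; "tau": joint torques, N m; "ee_pos": TCP position; "orientation": TCP orientation; "ft_force": force on the tool from outside, world axes, zero at the start; "ft_torque": the same for the moment, N m; "width": finger opening in m; "grasp_force": force on a finger pad.
Only numpy, scipy, OpenCV 4.12 (cv2) and the standard library are available. Lean on these libraries where they do the work, as an engineer would, in place of code of your own. Each camera call takes 0.05 s, during which the arm holds its last target. There are 200 camera calls.

## Working session

There is one attempt and no reset: what is moved stays moved. The work goes in short steps, Python scripts to look and compute and a tool call to move; the robot and the scene stay as the last step left them, time stands still between calls to the robot, and variables do not carry over. Pictures are saved under pics/ and viewed, at most 10 in all, crops included, and the job is handed in when it is done.

Besides the shell and the picture viewer there is one more tool, called after "Emit:" by a JSON object that holds its "name" and its "arguments", one argument or row to a line. play_rows: Moves the arm, as the interface text tells. Its arguments: {"type":"object","properties":{"dp":{"type":"array","items":{"type":"array","items":{"type":"number"}}},"twist":{"type":"array","items":{"type":"number"}},"fingers":{"type":"number"},"grip_force":{"type":"number"}},"required":["dp","twist"]}

```bash
mkdir -p pics
cat > h.py <<'E'
import numpy as np, cv2
from scipy.spatial.transform import Rotation as R
from cell import ctrl
def cal(n):
    c=ctrl.calibration(n); o=np.array(c["orientation"],float)
    M=o if o.shape==(3,3) else R.from_rotvec(o).as_matrix()
    return np.array(c["camera_matrix"]),np.array(c["origin"]),M
def ray(c,u,v,z):
    K,o,M=c; d=M@np.linalg.inv(K)@[u,v,1]; return o+d*(z-o[2])/d[2]
def proj(c,p):
    K,o,M=c; q=K@(M.T@(np.array(p)-o)); return q[:2]/q[2]
def snap(n,f):
    c=cal(n); im=ctrl.capture(n); cv2.imwrite(f"pics/{f}.png",im[:,:,::-1]); return c,im
E
python3 - <<'E'
from h import *
import pickle
for n in("scene","side"):
    c,im=snap(n,n+"0"); pickle.dump(c,open(n+".pkl","wb")); print(n,ctrl.calibration(n))
a=cv2.imread("pics/scene0.png");b=cv2.imread("pics/side0.png")
s=ctrl.observe();print(s["ee_pos"],s["orientation"],s["time"],s["width"],ctrl.grip_point_offset)
E
```

```text
scene {'camera_matrix': array([[376.23815893,   0.        , 318.01131278],
       [  0.        , 376.23815893, 202.45021193],
       [  0.        ,   0.        ,   1.        ]]), 'origin': array([1.26245098, 0.12838595, 0.57273617]), 'orientation': array([-1.67031988, -1.62688354,  0.84331484])}
side {'camera_matrix': array([[423.43079958,   0.        , 323.16772156],
       [  0.        , 423.43079958, 201.4439257 ],
       [  0.        ,   0.        ,   1.        ]]), 'origin': array([0.01960586, 0.67693934, 0.8511109 ]), 'orientation': array([-1.02158336,  2.47954286, -1.02771318])}
[ 0.1865897  -0.49004668  0.23055858] [-3.08802775e+00 -5.67982446e-01  5.00886988e-04] 0.1 0.08601449566204816 0.0187
```

View pics/scene0.png

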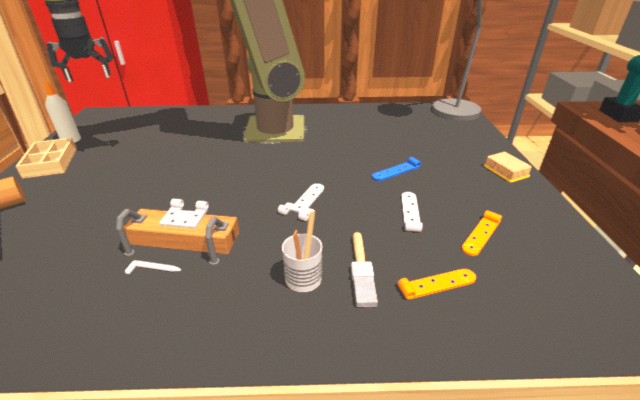

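View pics/side0.png

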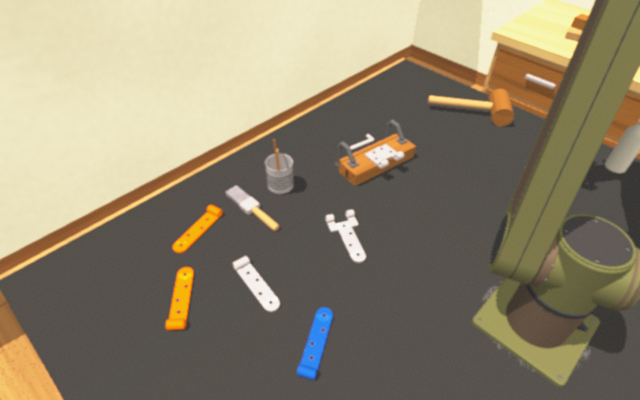

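The scene picture shows the jamb at (180,229) with its plate knuckles at (177,204) and (202,208). Candidates for the strap:
- white single-knuckle strap: scene (411,211), side (256,284)
- white fork: scene (303,200)
- blue: scene (397,170)
- orange: scene (482,233) and (438,284)

The steel strap with one full-width knuckle at (412,226) fits the description, so I'll confirm it in a crop and measure.

Run:
```python
from h import *
import pickle
S=pickle.load(open("scene.pkl","rb"));D=pickle.load(open("side.pkl","rb"))
a=cv2.imread("pics/scene0.png");b=cv2.imread("pics/side0.png")
def seg(im,x0,y0,x1,y1,c,z):
    hsv=cv2.cvtColor(im,cv2.COLOR_BGR2HSV); m=((hsv[...,2]>110)&(hsv[...,1]<90)).astype(np.uint8)
    k=np.zeros_like(m);k[y0:y1,x0:x1]=m[y0:y1,x0:x1]
    n,l,st,_=cv2.connectedComponentsWithStats(k);i=1+st[1:,4].argmax();v,u=np.nonzero(l==i)
    P=np.array([ray(c,p,q,z)[:2] for p,q in zip(u,v)],np.float32)
    r=cv2.minAreaRect(P);print(len(u),"mean",P.mean(0),"rect",r)
    return P
seg(a,390,185,430,235,S,.006);seg(b,225,250,285,315,D,.006)
print("knuckle end",ray(S,412,224,.015),ray(D,242,263,.02))
print("tail",ray(S,409,194,.007),ray(D,273,306,.007))
for z in(.06,):print("jamb knuckles",ray(S,177,203.5,z),ray(S,202,208,z),ray(D,381,165,z),ray(D,398,158,z))
A=cv2.resize(a[180:265,105:245],None,fx=5.5,fy=5.5,interpolation=2)[:, :770]
B=cv2.resize(b[240:320,220:290],None,fx=3,fy=3,interpolation=2)
C=cv2.resize(a[185:235,390:430],None,fx=4,fy=4,interpolation=2)
cv=np.zeros((600,800,3),np.uint8);A=cv2.resize(A,(580,352));cv[:352,:580]=A;cv[352:592,:210]=B;cv[360:560,300:460]=C
F=cv2.resize(b[120:190,330:425],None,fx=3.5,fy=3.5,interpolation=2);cv[355:600,465:465+332]=F[:245,:332]
cv2.imwrite("pics/crop1.png",cv)
```

```text
714 mean [0.5149075 0.3744675] rect ((0.5063480138778687, 0.376860111951828), (0.047759413719177246, 0.173148050904274), 82.16429138183594)
1156 mean [0.5112024  0.37503114] rect ((0.5128941535949707, 0.37480708956718445), (0.046056441962718964, 0.1768573522567749), 80.34303283691406)
knuckle end [0.57709252 0.36179491 0.015     ] [0.57149013 0.36671416 0.02      ]
tail [0.44081002 0.38584319 0.007     ] [0.43726942 0.38628144 0.007     ]
jamb knuckles [ 0.53940901 -0.18875911  0.06      ] [ 0.55916967 -0.12595558  0.06      ] [ 0.53866137 -0.11556293  0.06      ] [ 0.52351789 -0.17609318  0.06      ]
```

View pics/crop1.png

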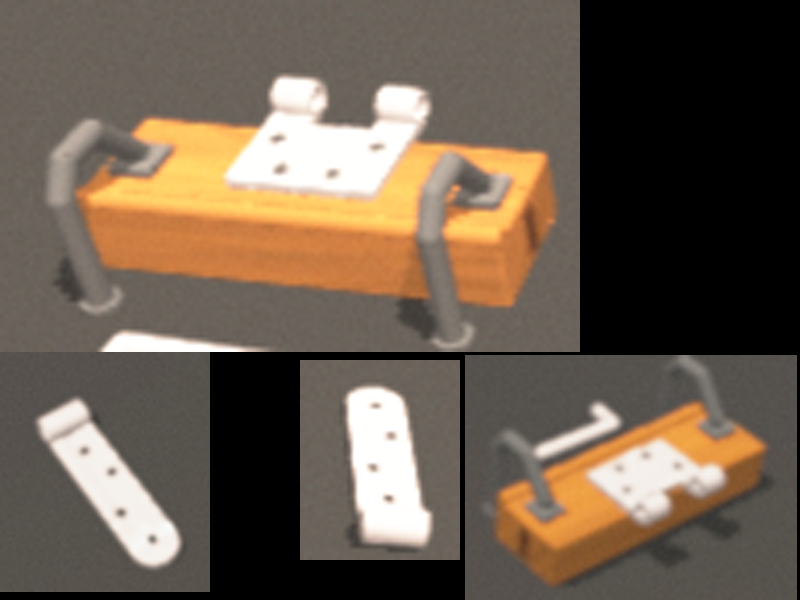

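The crop confirms it: the white steel strap has one full-width knuckle and four holes (knuckle at scene 412,226), pointing about -9° in yaw. Its length of about 165–175 mm matches the description. Now I'll go above it.

Emit:
{"name": "play_rows", "arguments": {
  "dp": [
    [0, 0, 0],
    [0, 0, 0],
    [0, 0, 0],
    [0.0113, -0.0566, 0],
    [0.0113, -0.0566, 0],
    [0.0113, -0.0566, 0],
    [0.0113, -0.0566, 0],
    [0.0113, -0.0566, 0]
  ],
  "twist": [10, 10, 10, 0, 0, 0, 0, 0],
  "fingers": 1
}}

```text
time: 1.1
ee_pos: [0.2877, -0.2184, 0.2311]
orientation: [-3.131, 0.252, -0.0]
ft_force: [0.3, -0.7, 0.1]
width: 0.085
grasp_force: 0.0
```

Emit:
{"name": "play_rows", "arguments": {
  "dp": [
    [0.0113, -0.0566, 0],
    [0.0113, -0.0566, 0],
    [0.0113, -0.0566, 0],
    [0.0113, -0.0566, 0],
    [0.0113, -0.0566, 0],
    [0.0113, -0.0566, 0],
    [0.0113, -0.0566, 0],
    [0.0113, -0.0566, 0]
  ],
  "twist": [0, 0, 0, 0, 0, 0, 0, 0]
}}

```text
time: 2.1
ee_pos: [0.4211, 0.0547, 0.2478]
orientation: [-3.0, -0.035, 0.006]
ft_force: [0.7, -0.9, 0.1]
width: 0.0855
grasp_force: 0.0
```

Emit:
{"name": "play_rows", "arguments": {
  "dp": [
    [0.0113, -0.0566, 0],
    [0.0113, -0.0566, 0],
    [0.0113, -0.0566, 0],
    [0, 0, 0],
    [0, 0, 0]
  ],
  "twist": [0, 0, 0, 0, 0]
}}

```text
time: 2.72
ee_pos: [0.4521, 0.1318, 0.2753]
orientation: [-2.92, -0.202, 0.029]
ft_force: [-0.0, 0.8, 0.7]
width: 0.0854
grasp_force: 0.0
```

```bash
cat >> h.py <<'E'
def togo(target,yaw):
    "dp in tool axes (at present attitude) and twist deg to bring TCP to target with tool x at world yaw (deg)"
    s=ctrl.observe(); M=R.from_rotvec(s["orientation"]).as_matrix()
    y=np.degrees(np.arctan2(M[1,0],M[0,0])); tw=-(yaw-y)
    M2=M@R.from_rotvec([0,0,np.radians(tw)]).as_matrix()
    print("t",s["time"],"tcp",np.round(s["ee_pos"],4),"yaw",round(y,2),"z",np.round(M[:,2],3),"F",np.round(s["ft_force"],1),"w",s["width"],s["grasp_force"])
    if target is not None: print("twist",round(tw,2),"dp after twist",np.round(M2.T@(np.array(target)-s["ee_pos"]),4))
E
python3 - <<'E'
from h import *
import pickle
togo([.515,.3745,.22],-9.2)
c,im=snap("wrist","w1");pickle.dump(c,open("w1.pkl","wb"));print(c[1],c[2][:,2])
E
```

```text
t 2.725 tcp [0.4521 0.1318 0.2753] yaw 7.93 z [-0.034  0.211 -0.977] F [-0.   0.8  0.7] w 0.08538000313850197 0.0
twist 17.13 dp after twist [ 0.0286 -0.2333  0.1031]
[0.54015081 0.11193031 0.41482879] [-0.35353643  0.15573784 -0.92236528]
```

View pics/w1.png

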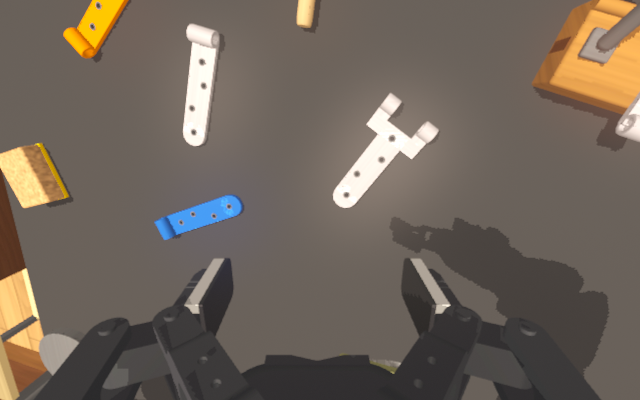

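The wrist view shows the single strap at (200,85) and the fork at (380,150). The tool tilted, though, so I suspect a joint limit and will check the joints.

Run:
```python
from h import *
import pickle
print(np.round(ctrl.observe()["joint_positions"],3))
c=pickle.load(open("w1.pkl","rb"))
print(ray(c,203,36,.015),ray(c,196,137,.007))
```

```text
[ 0.137  0.148 -0.188  1.24   0.216  3.141]
[0.58069764 0.36128198 0.015     ] [0.44347302 0.37839383 0.007     ]
```

Joint 6 is at its limit, so the half-turned grasp (yaw about 171°) is needed. I'll twist back and see whether the tilt recovers.

Emit:
{"name": "play_rows", "arguments": {
  "dp": [
    [0, 0, 0],
    [0, 0, 0],
    [0, 0, 0],
    [0, 0, 0],
    [0, 0, 0],
    [0, 0, 0]
  ],
  "twist": [-10, -10, -10, -10, -10, -10]
}}

```text
time: 3.52
ee_pos: [0.4517, 0.1314, 0.2753]
orientation: [-2.437, -1.649, -0.135]
ft_force: [-0.4, 0.2, -0.5]
width: 0.085
grasp_force: 0.0
```

Run:
```python
from h import *
togo([.515,.3745,.22],171)
print(np.round(ctrl.observe()["joint_positions"],3))
```

```text
t 3.525 tcp [0.4517 0.1314 0.2753] yaw 67.58 z [-0.034  0.212 -0.977] F [-0.4  0.2 -0.5] w 0.08499311901768147 0.0
twist -103.42 dp after twist [-0.0323  0.2334  0.1034]
[ 0.137  0.147 -0.189  1.24   0.216  2.088]
```

The tilt has become part of the commanded pose. Pushing against joint 6's opposite limit should lean the wrist back, so I'll wind down there.

Emit:
{"name": "play_rows", "arguments": {
  "dp": [
    [0, 0, 0],
    [0, 0, 0],
    [0, 0, 0],
    [0, 0, 0],
    [0, 0, 0],
    [0, 0, 0],
    [0, 0, 0],
    [0, 0, 0]
  ],
  "twist": [-10.7, -10.7, -10.7, -10.7, -10.7, -10.7, -10.7, -10.7]
}}

```text
time: 4.53
ee_pos: [0.4517, 0.1314, 0.2753]
orientation: [-0.69, -2.965, -0.306]
ft_force: [0.3, -0.3, 0.3]
width: 0.0854
grasp_force: 0.0
```

Emit:
{"name": "play_rows", "arguments": {
  "dp": [
    [0, 0, 0],
    [0, 0, 0],
    [0, 0, 0],
    [0, 0, 0],
    [0, 0, 0],
    [0, 0, 0],
    [0, 0, 0],
    [0, 0, 0]
  ],
  "twist": [-10.7, -10.7, -10.7, -10.7, -10.7, -10.7, -10.7, -10.7]
}}

```text
time: 5.52
ee_pos: [0.4517, 0.1314, 0.2754]
orientation: [-1.511, 2.649, 0.31]
ft_force: [-0.7, 0.0, 0.6]
width: 0.0855
grasp_force: 0.0
```

Emit:
{"name": "play_rows", "arguments": {
  "dp": [
    [0, 0, 0],
    [0, 0, 0],
    [0, 0, 0],
    [0, 0, 0],
    [0, 0, 0],
    [0, 0, 0],
    [0, 0, 0],
    [0, 0, 0]
  ],
  "twist": [-10.7, -10.7, -10.7, -10.7, -10.7, -10.7, -10.7, -10.7]
}}

```text
time: 6.52
ee_pos: [0.4517, 0.1314, 0.2754]
orientation: [-2.809, 0.886, 0.143]
ft_force: [0.2, 0.4, -0.4]
width: 0.0853
grasp_force: 0.0
```

Emit:
{"name": "play_rows", "arguments": {
  "dp": [
    [0, 0, 0],
    [0, 0, 0],
    [0, 0, 0],
    [0, 0, 0],
    [0, 0, 0],
    [0, 0, 0]
  ],
  "twist": [-10.7, -10.7, -10.7, -10.7, -10.7, -10.7]
}}

```text
time: 7.28
ee_pos: [0.4245, 0.217, 0.2751]
orientation: [-2.942, -0.576, -0.059]
ft_force: [0.4, 0.2, -0.6]
width: 0.0851
grasp_force: 0.0
```

Run:
```python
from h import *
togo([.515,.3745,.22],171)
print(np.round(ctrl.observe()["joint_positions"],3))
```

```text
t 7.275 tcp [0.4245 0.217  0.2751] yaw 21.91 z [ 0.011  0.147 -0.989] F [ 0.4  0.2 -0.6] w 0.08514818021895455 0.0
twist -149.09 dp after twist [-0.0663  0.1595  0.0787]
[ 0.383  0.109 -0.226  1.17   0.133 -3.141]
```

The tilt is shrinking, from 12.4° to 8.5°. Moving toward -y against the same limit should push it further in the right direction.

Emit:
{"name": "play_rows", "arguments": {
  "dp": [
    [-0.019, 0.046, -0.007],
    [-0.019, 0.046, -0.007],
    [-0.019, 0.046, -0.007],
    [-0.019, 0.046, -0.007]
  ],
  "twist": [0, 0, 0, 0]
}}

```text
time: 7.78
ee_pos: [0.3808, 0.116, 0.2791]
orientation: [-3.057, -0.393, -0.087]
ft_force: [0.9, 0.9, 0.8]
width: 0.0853
grasp_force: 0.0
```

Run:
```python
from h import *
togo([.515,.3745,.22],171)
print(np.round(ctrl.observe()["joint_positions"],3))
```

```text
t 7.775 tcp [0.3808 0.116  0.2791] yaw 14.56 z [ 0.049  0.065 -0.997] F [0.9 0.9 0.8] w 0.08529057581948604 0.0
twist -156.44 dp after twist [-0.0898  0.2711  0.0822]
[ 0.255 -0.027 -0.353  1.181  0.05  -3.141]
```

Emit:
{"name": "play_rows", "arguments": {
  "dp": [
    [0, 0.046, 0],
    [0, 0.046, 0],
    [0, 0.046, 0],
    [0, 0.046, 0],
    [0, 0.046, 0],
    [0, 0.046, 0],
    [0, 0.046, 0],
    [0, 0.046, 0]
  ],
  "twist": [7, 7, 7, 7, 7, 7, 7, 7]
}}

```text
time: 8.78
ee_pos: [0.3216, -0.2316, 0.2532]
orientation: [-2.865, 1.085, -0.035]
ft_force: [0.6, -0.5, -0.2]
width: 0.0851
grasp_force: 0.0
```

Run:
```python
from h import *
togo([.515,.3745,.22],171)
print(np.round(ctrl.observe()["joint_positions"],3))
import pickle
c,im=snap("wrist","w2");pickle.dump(c,open("w2.pkl","wb"))
```

```text
t 8.775 tcp [ 0.3216 -0.2316  0.2532] yaw -41.46 z [ 0.049  0.065 -0.997] F [ 0.6 -0.5 -0.2] w 0.08505873991524263 0.0
twist -212.46 dp after twist [-0.0938  0.6247  0.0821]
[-0.69   0.031 -0.362  1.182  0.082 -3.108]
```

View pics/w2.png

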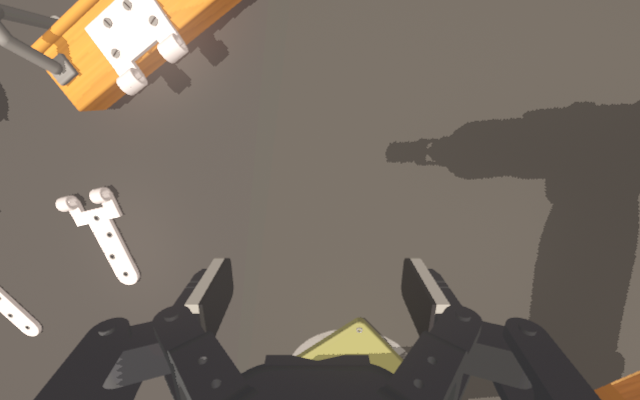

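The wrist view shows the jamb plate's knuckles at (132,80) and (173,47). Next I'll push out the remaining tilt here.

Emit:
{"name": "play_rows", "arguments": {
  "dp": [
    [0, 0, 0],
    [0, 0, 0],
    [0, 0, 0],
    [0, 0, 0],
    [0, 0, 0]
  ],
  "twist": [-10.7, -10.7, -10.7, -10.7, 0]
}}

```text
time: 9.45
ee_pos: [0.3787, -0.0752, 0.2532]
orientation: [3.07, -0.223, 0.012]
ft_force: [0.6, -0.4, 0.2]
width: 0.085
grasp_force: 0.0
```

Run:
```python
from h import *
togo([.515,.3745,.22],171)
print(np.round(ctrl.observe()["joint_positions"],3))
import pickle
c=pickle.load(open("w2.pkl","rb"))
A=ray(c,132,80,.06);B=ray(c,173,47,.06);print(A,B,np.linalg.norm(A-B),(A+B)/2,np.degrees(np.arctan2(*(B-A)[:2])))
```

```text
t 9.45 tcp [ 0.3787 -0.0752  0.2532] yaw -8.28 z [ 0.003 -0.064 -0.998] F [ 0.6 -0.4  0.2] w 0.08497020292519843 0.0
twist -179.28 dp after twist [-0.0639  0.4667  0.0046]
[-1.440e-01  1.000e-03 -3.910e-01  1.166e+00 -6.300e-02 -3.141e+00]
[ 0.54298632 -0.13431629  0.06      ] [ 0.5322029  -0.19484223  0.06      ] 0.06147904010310325 [ 0.53759461 -0.16457926  0.06      ] -169.8980603941025
```

I overshot: the tilt is now 3.7° the other way. A short push at the positive limit, where joint 6 goes on the way to its working angle anyway, will level it. There is time for this.

Emit:
{"name": "play_rows", "arguments": {
  "dp": [
    [-0.006, -0.045, 0],
    [0, -0.045, 0],
    [0, 0, 0],
    [0, 0, 0],
    [0, 0, 0],
    [0, 0, 0],
    [0, 0, 0],
    [0, 0, 0]
  ],
  "twist": [10.7, 10.7, 10.7, 10.7, 10.7, 10.7, 10.7, 10.7]
}}

```text
time: 10.45
ee_pos: [0.3928, 0.001, 0.248]
orientation: [2.134, -2.246, 0.075]
ft_force: [-0.2, 0.5, 0.2]
width: 0.0852
grasp_force: 0.0
```

Emit:
{"name": "play_rows", "arguments": {
  "dp": [
    [0, 0, 0],
    [0, 0, 0],
    [0, 0, 0],
    [0, 0, 0],
    [0, 0, 0],
    [0, 0, 0],
    [0, 0, 0],
    [0, 0, 0]
  ],
  "twist": [10.7, 10.7, 10.7, 10.7, 10.7, 10.7, 10.7, 10.7]
}}

```text
time: 11.45
ee_pos: [0.3928, 0.001, 0.248]
orientation: [-0.04, 3.138, -0.102]
ft_force: [-0.7, 0.3, -0.2]
width: 0.0856
grasp_force: 0.0
```

Emit:
{"name": "play_rows", "arguments": {
  "dp": [
    [0, 0, 0],
    [0, 0, 0],
    [0, 0, 0],
    [0, 0, 0],
    [0, 0, 0],
    [0, 0, 0],
    [0, 0, 0],
    [0, 0, 0]
  ],
  "twist": [10.7, 10.7, 10.7, 10.7, 10.7, 10.7, 10.7, 10.7]
}}

```text
time: 12.45
ee_pos: [0.3928, 0.001, 0.248]
orientation: [2.074, 2.298, -0.072]
ft_force: [-0.3, -0.1, -0.5]
width: 0.0855
grasp_force: 0.0
```

Emit:
{"name": "play_rows", "arguments": {
  "dp": [
    [0, 0, 0],
    [0, 0, 0],
    [0, 0, 0],
    [0, 0, 0],
    [0, 0, 0],
    [0, 0, 0],
    [0, 0, 0],
    [0, 0, 0]
  ],
  "twist": [10.7, 10.7, 10.7, 10.7, 10.7, 10.7, 10.7, 10.7]
}}

```text
time: 13.45
ee_pos: [0.3928, 0.0009, 0.248]
orientation: [3.064, 0.275, -0.005]
ft_force: [1.1, 0.2, -0.1]
width: 0.0854
grasp_force: 0.0
```

Run:
```python
from h import *
togo([.515,.3745,.22],171)
print(np.round(ctrl.observe()["joint_positions"],3))
```

```text
t 13.45 tcp [0.3928 0.0009 0.248 ] yaw 10.25 z [ 0.002 -0.065 -0.998] F [ 1.1  0.2 -0.1] w 0.08542537373527213 0.0
twist -160.75 dp after twist [-0.0622  0.3891  0.004 ]
[ 0.055  0.025 -0.38   1.167 -0.065  3.018]
```

Emit:
{"name": "play_rows", "arguments": {
  "dp": [
    [0, 0, 0],
    [0, 0, 0],
    [0, 0, 0]
  ],
  "twist": [8.7, 8.7, 8.7]
}}

```text
time: 13.82
ee_pos: [0.3842, -0.0737, 0.2481]
orientation: [3.127, -0.297, 0.021]
ft_force: [0.8, 0.0, -0.0]
width: 0.0851
grasp_force: 0.0
```

Run:
```python
from h import *
togo([.512,.375,.20],171)
print(np.round(ctrl.observe()["joint_positions"],3))
```

```text
t 13.825 tcp [ 0.3842 -0.0737  0.2481] yaw -10.86 z [ 0.013 -0.001 -1.   ] F [ 0.8  0.  -0. ] w 0.0850916126458541 0.0
twist -181.86 dp after twist [-0.0554  0.4631  0.0491]
[-1.900e-01  1.200e-02 -3.920e-01  1.153e+00  1.000e-03  3.141e+00]
```

The tool is level to 0.7°. Now I'll turn the half turn while travelling to the strap.

Emit:
{"name": "play_rows", "arguments": {
  "dp": [
    [0.005, -0.027, 0.0028],
    [0.0099, -0.0256, 0.0028],
    [0.0145, -0.0233, 0.0028],
    [0.0185, -0.0202, 0.0028],
    [0.022, -0.0164, 0.0028],
    [0.0247, -0.0121, 0.0028],
    [0.0265, -0.0073, 0.0028],
    [0.0274, -0.0022, 0.0028]
  ],
  "twist": [-10.7, -10.7, -10.7, -10.7, -10.7, -10.7, -10.7, -10.7]
}}

```text
time: 14.82
ee_pos: [0.464, 0.1323, 0.2262]
orientation: [2.481, 1.911, 0.014]
ft_force: [0.2, 0.7, 0.2]
width: 0.0849
grasp_force: 0.0
```

Emit:
{"name": "play_rows", "arguments": {
  "dp": [
    [0.0273, 0.0029, 0.0028],
    [0.0263, 0.0079, 0.0028],
    [0.0244, 0.0126, 0.0028],
    [0.0216, 0.0169, 0.0028],
    [0.0181, 0.0207, 0.0028],
    [0.0139, 0.0237, 0.0028],
    [0.0093, 0.0258, 0.0028],
    [0.0043, 0.0271, 0.0028]
  ],
  "twist": [-10.7, -10.7, -10.7, -10.7, -10.7, -10.7, -10.7, -10.7]
}}

```text
time: 15.82
ee_pos: [0.5437, 0.337, 0.2045]
orientation: [0.521, 3.085, 0.0]
ft_force: [0.7, 0.4, -0.2]
width: 0.0854
grasp_force: 0.0
```

Emit:
{"name": "play_rows", "arguments": {
  "dp": [
    [-0.0008, 0.0274, 0.0028]
  ],
  "twist": [-10.7]
}}

```text
time: 15.95
ee_pos: [0.5536, 0.3625, 0.2017]
orientation: [0.232, 3.12, -0.002]
ft_force: [0.5, -0.0, 0.3]
width: 0.0856
grasp_force: 0.0
```

Run:
```python
from h import *
import pickle
togo([.512,.375,.20],171)
print(np.round(ctrl.observe()["joint_positions"],3))
c,im=snap("wrist","w3");pickle.dump(c,open("w3.pkl","wb"))
```

```text
t 15.95 tcp [0.5536 0.3625 0.2017] yaw 171.51 z [ 0.013 -0.002 -1.   ] F [ 0.5 -0.   0.3] w 0.08561922107642858 0.0
twist 0.51 dp after twist [0.0431 0.0058 0.0012]
[ 0.584  0.504  0.163  1.22  -0.009  0.732]
```

View pics/w3.png

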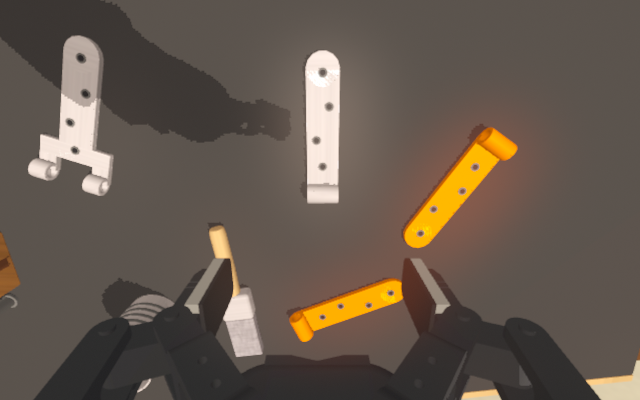

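Straight ahead is the single strap: tail tip at (322,51), knuckle end at (323,203). It is upright in the picture and clear of its neighbours. I'll measure it now.

Run:
```python
from h import *
import pickle
c=pickle.load(open("w3.pkl","rb"));im=cv2.imread("pics/w3.png")
h=cv2.cvtColor(im,cv2.COLOR_BGR2HSV);m=((h[...,2]>130)&(h[...,1]<70)).astype(np.uint8)
k=np.zeros_like(m);k[40:210,295:350]=m[40:210,295:350]
L=[];Rr=[]
for v in range(75,180,3):
    u=np.nonzero(k[v])[0]; L.append(ray(c,u.min()-.5,v,.007)[:2]);Rr.append(ray(c,u.max()+.5,v,.007)[:2])
L=np.array(L);Rr=np.array(Rr);print("width",np.median(np.linalg.norm(L-Rr,axis=1)))
C=(L+Rr)/2;l=cv2.fitLine(C.astype(np.float32),2,0,.01,.01).ravel();d=l[:2]*np.sign(l[0]);yaw=np.degrees(np.arctan2(d[1],d[0]))
vs=np.nonzero(k.any(1))[0];t=ray(c,322,vs.min()-.5,.007)[:2];e=ray(c,322.5,vs.max()+.5,.011)[:2]
print(vs.min(),vs.max(),"tail",t,"end",e,np.linalg.norm(t-e),"yaw",yaw)
a=(t-l[2:])@d;b=(e-l[2:])@d
o=l[2:]+d*((a+83e-3)+(b-81e-3))/2;print("origin",o)
g=o+d*.006;print("grip",g);togo([*g,.20],yaw+180);togo([*g,-.0005+.004],yaw+180)
# jamb refine from w2
c2=pickle.load(open("w2.pkl","rb"));im2=cv2.imread("pics/w2.png")
cv2.imwrite("pics/j2.png",cv2.resize(im2[0:110,30:240],None,fx=3.8,fy=3.8,interpolation=2))
```

```text
width 0.03718119055006756
50 203 tail [0.42919047 0.38515788] end [0.59346757 0.36188598] 0.16591728802339858 yaw -8.188754
origin [0.51235152 0.37360668]
grip [0.51829034 0.37275207]
t 16.0 tcp [0.5548 0.3659 0.2008] yaw 171.86 z [ 0.014  0.001 -1.   ] F [2.4 3.3 0.3] w 0.0857568762522135 0.0
twist 0.05 dp after twist [0.0371 0.0015 0.0004]
t 16.0 tcp [0.5548 0.3659 0.2008] yaw 171.86 z [ 0.014  0.001 -1.   ] F [2.4 3.3 0.3] w 0.0857568762522135 0.0
twist 0.05 dp after twist [0.0397 0.001  0.1968]
```

View pics/j2.png

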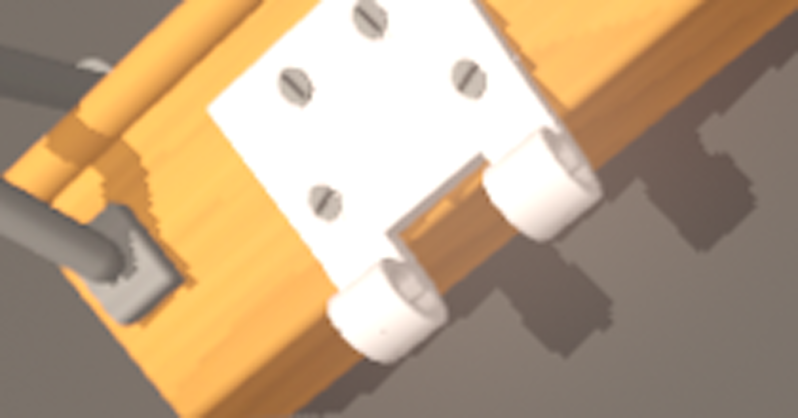

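The segmented strap measures 37 mm wide and 166 mm long, which matches, at yaw -8.2°. I'll descend and grip it.

Emit:
{"name": "play_rows", "arguments": {
  "dp": [
    [0.012, 0.0005, 0.045],
    [0.012, 0.0005, 0.05],
    [0.012, 0, 0.05],
    [0.0037, 0, 0.03],
    [0, 0, 0.018],
    [0, 0, 0.0085]
  ],
  "twist": [0, 0, 0, 0, 0, 0]
}}

```text
time: 16.75
ee_pos: [0.5156, 0.3685, -0.0014]
orientation: [0.241, 3.121, -0.004]
ft_force: [-0.4, 0.5, 0.3]
width: 0.0854
grasp_force: 0.0
```

Emit:
{"name": "play_rows", "arguments": {
  "dp": [
    [0, 0, 0],
    [0, 0, 0],
    [0, 0, 0],
    [0, 0, 0],
    [0, 0, 0],
    [0, 0, 0]
  ],
  "twist": [0, 0, 0, 0, 0, 0],
  "fingers": 0,
  "grip_force": 80
}}

```text
time: 17.5
ee_pos: [0.5164, 0.3723, 0.0015]
orientation: [0.233, 3.118, 0.002]
ft_force: [-0.7, -0.6, 4.8]
width: 0.0329
grasp_force: 79.0
```

```bash
cat > jm.py <<'E'
# jamb eye from w2: fit projected rim features (clicked) with rigid model
from h import *
import pickle
from scipy.optimize import least_squares
c=pickle.load(open("w2.pkl","rb"))
px=lambda x,y:(30+x/3.8-.4,y/3.8-.4)
# plate: top at z .052; gap-edge of plate at x=-.037 (18mm from axis), y=+-.020; knuckle front(+-.031)
# visible corners: gap corners on plate top
obs=[]
def add(p,q): obs.append((np.array(p),np.array(px(*q))))
add((-.037,.020,.052),(387,237)); add((-.037,-.020,.052),(484,157))
# knuckle centres silhouette: axis pts mid knuckle
add((-.055,.031,.056),(387,307)); add((-.055,-.031,.056),(542,184))
def res(p,w=None):
    r=[]
    cs,sn=np.cos(p[2]),np.sin(p[2])
    for a,b in obs:
        r+=list(proj(c,(p[0]+cs*a[0]-sn*a[1],p[1]+sn*a[0]+cs*a[1],a[2]))-b)
    return r
s=least_squares(res,[.59,-.17,-.2]);p=s.x
print("jamb",p[:2],np.degrees(p[2]),np.round(s.fun,1))
cs,sn=np.cos(p[2]),np.sin(p[2]);print("eye",p[0]-.055*cs,p[1]-.055*sn)
E
python3 jm.py; python3 -c "
from h import *
togo(None,0)"
```

```text
jamb [ 0.59260635 -0.17131654] -10.225086157704595 [-0.9 -0.8 -0.3 -1.2  0.6  1.2  0.6  0.9]
eye 0.5384798587535609 -0.16155318314844386
t 17.5 tcp [0.5164 0.3723 0.0015] yaw 171.44 z [ 0.015  0.    -1.   ] F [-0.7 -0.6  4.8] w 0.032932497339421725 79.03004765510559
```

The strap is gripped, at opening 33 mm and 79 N. I'll lift it and move to a spot where the wrist camera can see the jamb knuckles beside the held strap.

Emit:
{"name": "play_rows", "arguments": {
  "dp": [
    [0, 0, -0.015],
    [0, 0, -0.035],
    [0, 0, -0.05],
    [0, 0, -0.05],
    [-0.005, -0.02, -0.04],
    [-0.01, -0.035, -0.03],
    [-0.0146, -0.0492, 0],
    [-0.0146, -0.0492, 0]
  ],
  "twist": [0, 0, 0, 0, 0, 0, 0, 0],
  "grip_force": 100
}}

```text
time: 18.5
ee_pos: [0.5329, 0.2122, 0.221]
orientation: [0.232, 3.12, -0.001]
ft_force: [1.1, -0.3, -4.2]
width: 0.0322
grasp_force: 100.1
```

Emit:
{"name": "play_rows", "arguments": {
  "dp": [
    [-0.0146, -0.0492, 0],
    [-0.0146, -0.0492, 0],
    [-0.0146, -0.0492, 0],
    [-0.0146, -0.0492, 0],
    [-0.0146, -0.0492, 0],
    [-0.01, -0.03, 0],
    [-0.004, -0.015, 0],
    [0, 0, 0]
  ],
  "twist": [0, 0, 0, 0, 0, 0, 0, 0]
}}

```text
time: 19.5
ee_pos: [0.5756, -0.0875, 0.221]
orientation: [0.236, 3.121, 0.0]
ft_force: [-0.3, 0.4, -3.7]
width: 0.0319
grasp_force: 100.2
```

Run:
```python
from h import *
import pickle
togo([.42,-.14,.12],170)
print(np.round(ctrl.observe()["joint_positions"],3))
c,im=snap("wrist","w4");pickle.dump(c,open("w4.pkl","wb"))
```

```text
t 19.5 tcp [ 0.5756 -0.0875  0.221 ] yaw 171.36 z [ 0.012 -0.001 -1.   ] F [-0.3  0.4 -3.7] w 0.03193382802254295 100.16723051335248
twist 1.36 dp after twist [ 0.1452 -0.0788  0.0992]
[-1.510e-01  3.540e-01 -2.900e-02  1.176e+00  1.000e-03 -1.000e-03]
```

View pics/w4.png

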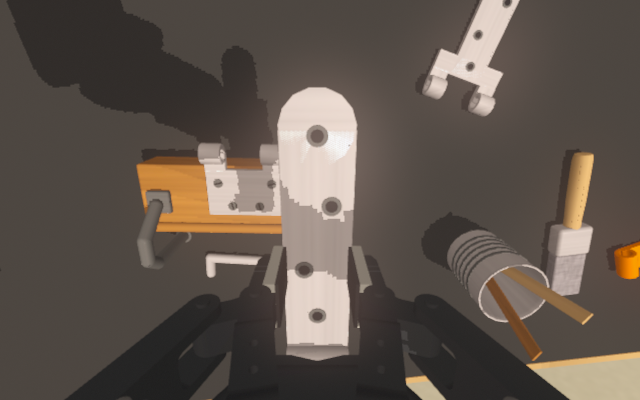

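The strap is held straight (tail tip at 317,88). The jamb knuckles show at (211,154) and (269,154), with the gap between them. I'll extract the edges numerically.

Run:
```python
from h import *
import pickle
c=pickle.load(open("w4.pkl","rb"));im=cv2.imread("pics/w4.png");h=cv2.cvtColor(im,cv2.COLOR_BGR2HSV)
g=im.astype(int).min(2)
for v in (147,150,153,156):print(v,"|".join(str(x) for x in g[v,194:284]))
print("col211",g[138:170,211],"col268",g[138:170,268])
wood=(h[...,1]>120)&(h[...,0]<25)&(h[...,2]>70)
E=[(u,np.nonzero(wood[140:185,u])[0].min()+140-.5) for u in list(range(145,195,3))+list(range(232,256,3))]
print([e[1] for e in E])
Q=np.array([ray(c,*e,.045)[:2] for e in E],np.float32);l=cv2.fitLine(Q,2,0,.01,.01).ravel();d=l[:2]*np.sign(l[1])
print("edge",l[2:],"jamb yaw",np.degrees(np.arctan2(-d[0],d[1])))
L=[];Rr=[]
for v in range(125,240,5):
    w=(h[v,:,2]>95)&(h[v,:,1]<70); u=317
    a=u
    # walk by gradient: strongest edges near 279 and 355
    gv=cv2.GaussianBlur(im[v:v+1].mean(2).astype(np.float32),(5,1),0)[0];gr=np.abs(np.diff(gv))
    a=270+gr[270:290].argmax()+.5;b=345+gr[345:365].argmax()+.5
    L.append(ray(c,a,v,.2265)[:2]);Rr.append(ray(c,b,v,.2265)[:2])
L=np.array(L);Rr=np.array(Rr);print("w",np.median(np.linalg.norm(L-Rr,axis=1)))
for X in(L,Rr,(L+Rr)/2):
    l=cv2.fitLine(X.astype(np.float32),2,0,.01,.01).ravel();dd=l[:2]*np.sign(l[0]);print(l[2:],np.degrees(np.arctan2(dd[1],dd[0])))
t=ray(c,317,88,.2265);print("tail",t)
s=[.5756,-.0875];print("tail->knuckle axis",t[:2]+dd*.153, "axis ahead of tcp",(t[:2]+dd*.153-s)@dd, "lateral",np.cross(dd,t[:2]-s))
```

```text
147 68|68|69|73|125|143|142|141|140|140|140|139|139|139|139|139|138|138|138|137|136|135|136|135|134|118|97|92|93|92|82|73|72|73|73|74|64|57|57|58|58|58|58|59|58|59|59|60|60|60|61|61|61|62|61|63|63|63|63|63|65|65|65|65|66|72|123|142|141|141|141|141|141|140|140|140|140|139|139|139|139|139|139|132|160|191|198|198|197|197
150 58|63|62|92|135|148|148|147|147|147|146|146|145|145|144|144|145|144|143|143|142|142|142|142|134|110|151|178|163|126|91|73|60|56|56|56|58|57|58|58|58|58|59|59|59|59|60|61|61|60|61|62|62|61|61|63|63|63|64|64|64|65|65|65|66|93|137|150|150|148|148|148|147|147|147|147|146|146|146|145|145|145|145|136|156|190|199|198|198|198
153 49|50|51|82|129|144|143|143|144|143|144|144|143|143|143|143|143|143|144|144|143|143|143|143|136|110|154|175|168|162|142|105|70|57|57|57|57|58|59|57|59|59|59|59|60|60|60|61|61|62|61|61|63|62|63|64|64|64|64|64|65|66|66|66|66|103|139|149|149|148|149|149|148|148|147|147|147|147|148|148|148|148|147|147|161|191|200|198|198|198
156 50|49|50|75|120|135|135|136|136|136|136|136|137|137|137|137|138|138|139|139|139|140|140|141|157|150|171|192|196|186|150|114|8
[... 737 characters left out ...]
5), np.float64(156.5), np.float64(156.5), np.float64(156.5), np.float64(157.5), np.float64(157.5), np.float64(157.5), np.float64(157.5), np.float64(158.5), np.float64(158.5), np.float64(158.5), np.float64(158.5)]
edge [ 0.5354604  -0.21833047] jamb yaw -9.4604645
w 0.035823598798820556
[ 0.5278335  -0.10032619] -8.781837
[ 0.53337675 -0.06426022] -8.905185
[ 0.53060514 -0.0822932 ] -8.843636
tail [ 0.48941849 -0.07562577  0.2265    ]
tail->knuckle axis [ 0.64059956 -0.09914775] axis ahead of tcp 0.06601752606396884 lateral -0.001516343945300782<stdin>:24: DeprecationWarning: Arrays of 2-dimensional vectors are deprecated. Use arrays of 3-dimensional vectors instead. (deprecated in NumPy 2.0)
```

```bash
cat > fit.py <<'E'
from h import *
import pickle
from scipy.optimize import least_squares
c=pickle.load(open("w4.pkl","rb"));K,o,M=c
def loc(p,u,v):
    d=M@np.linalg.inv(K)@[u,v,1];Rz=R.from_euler("z",p[2]).as_matrix()
    return Rz.T@(o-[p[0],p[1],.056]),Rz.T@d   # eye frame
def res(p):
    r=[]
    for u,v in((211,142.9),(268,144.0)):
        a,d=loc(p,u,v);r.append((d[0]*a[2]-d[2]*a[0])/np.hypot(d[0],d[2])) 
        r[-1]=abs(r[-1])-.011
    for u,v,y in((197.4,152,-.042),(259.4,152,.020),(218.7,152,-.020)):
        a,d=loc(p,u,v);A=d[0]**2+d[2]**2;B=a[0]*d[0]+a[2]*d[2];C=a[0]**2+a[2]**2-.011**2
        t=(-B-np.sqrt(max(B*B-A*C,0)))/A;r.append(a[1]+t*d[1]-y)
    return r
s=least_squares(res,[.538,-.16,-.16],x_scale=[.01,.01,.1]);p=s.x
print("eye",p[:2],"yaw",np.degrees(p[2]),"res mm",np.round(s.fun*1e3,2))
E=[(u,155.5+(u-157)*3/96) for u in(160,250)]
for z in(.045,.0):
    q=[ray(c,*e,z) for e in E];print("edge z",z,q[0][:2],"yaw",np.degrees(np.arctan2(-(q[1]-q[0])[0],(q[1]-q[0])[1])), "x in eye frame",[(R.from_euler("z",-p[2]).as_matrix()@(k-[p[0],p[1],0]))[0] for k in q])
tcp=np.array([.5756,-.0875]);ax=np.array([.6406,-.0994]);sy=-8.84
yaw=np.degrees(p[2])
for dy in(yaw,):
    rel=R.from_euler("z",dy-sy,degrees=True).as_matrix()[:2,:2]@(tcp-ax)
    T=p[:2]+rel;d=np.array([np.cos(p[2]),np.sin(p[2])])
    print("T final",T,"tool yaw",171.36+dy-sy)
    togo([*T,.0465],171.36+dy-sy);togo([*(T-.05*d),.0465],171.36+dy-sy)
S=pickle.load(open("scene.pkl","rb"));D=pickle.load(open("side.pkl","rb"))
print(proj(S,[*p[:2],.056]),proj(D,[*p[:2],.056]))
E
python3 fit.py
```

```text
eye [ 0.53886394 -0.16194318] yaw -9.837439209137974 res mm [-0.    0.    0.26  0.21 -0.47]
edge z 0.045 [ 0.52859234 -0.25251105] yaw -10.549450720074873 x in eye frame [np.float64(0.00535325761204947), np.float64(0.006555777096536354)]
edge z 0.0 [ 0.53384944 -0.2774468 ] yaw -10.549450720074866 x in eye frame [np.float64(0.014793413816924159), np.float64(0.01616593509223917)]
T final [ 0.47408094 -0.14891348] tool yaw 170.36256079086203
t 19.55 tcp [ 0.5755 -0.0866  0.221 ] yaw 171.43 z [ 0.011 -0.    -1.   ] F [ 0.3  0.3 -3.9] w 0.031461980350619694 100.1670011054648
twist 1.07 dp after twist [ 0.0915 -0.0787  0.1733]
t 19.55 tcp [ 0.5755 -0.0866  0.221 ] yaw 171.43 z [ 0.011 -0.    -1.   ] F [ 0.3  0.3 -3.9] w 0.031461980350619694 100.1670011054648
twist 1.07 dp after twist [ 0.1415 -0.0785  0.1728]
[188.91192722 204.53232818] [390.70010291 158.81398145]
```

Three independent cues agree: the knuckle fit, the wood edge at 15 mm and the earlier w2 fit. They put the eye at (0.539, -0.162) with yaw about -9.9°. I'll go to 50 mm short of it, then down to height.

Emit:
{"name": "play_rows", "arguments": {
  "dp": [
    [0.0155, -0.0085, 0],
    [0.035, -0.02, 0],
    [0.04, -0.022, 0.02],
    [0.035, -0.02, 0.035],
    [0.016, -0.008, 0.04],
    [0, 0, 0.04],
    [0, 0, 0.025],
    [0, 0, 0.0128]
  ],
  "twist": [1.1, 0, 0, 0, 0, 0, 0, 0]
}}

```text
time: 20.55
ee_pos: [0.4248, -0.1399, 0.0455]
orientation: [0.26, 3.12, 0.001]
ft_force: [0.2, 0.5, -3.2]
width: 0.0322
grasp_force: 100.2
```

Emit:
{"name": "play_rows", "arguments": {
  "dp": [
    [0, 0, 0],
    [0, 0, 0]
  ],
  "twist": [0, 0]
}}

```text
time: 20.8
ee_pos: [0.4268, -0.1414, 0.0475]
orientation: [0.262, 3.116, -0.001]
ft_force: [-0.1, -0.4, -3.5]
width: 0.0318
grasp_force: 100.2
```

Run:
```python
from h import *
import pickle
togo([.4741,-.1489,.0465],170.3)
for n in("scene","side","wrist"):
    c,im=snap(n,n+"5");pickle.dump(c,open(n+"5.pkl","wb"))
a=cv2.imread("pics/scene5.png");b=cv2.imread("pics/side5.png");w=cv2.imread("pics/wrist5.png")
r=lambda i,x0,y0,x1,y1,s:cv2.resize(i[y0:y1,x0:x1],s,interpolation=2)
cv=np.vstack([np.hstack([r(a,130,160,250,240,(400,267)),r(b,340,120,460,200,(400,267))]),cv2.copyMakeBorder(r(w,140,200,500,400,(594,330)),0,0,0,206,0)])
cv2.imwrite("pics/c5.png",cv)
```

```text
t 20.8 tcp [ 0.4268 -0.1414  0.0475] yaw 170.38 z [ 0.014 -0.002 -1.   ] F [-0.1 -0.4 -3.5] w 0.03180942931964942 100.19226155285004
twist 0.08 dp after twist [-0.0479  0.0006  0.0017]
```

View pics/c5.png

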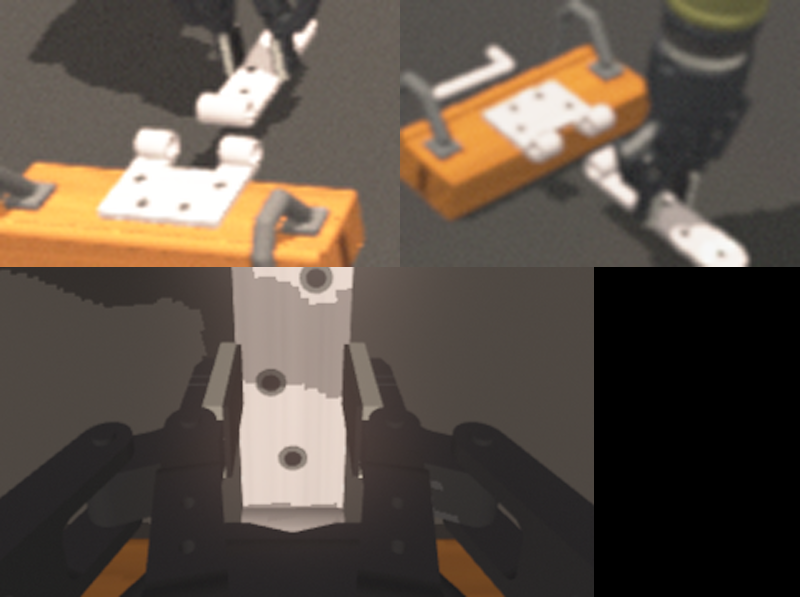

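The crops show the single knuckle squarely in front of the gap, between the plate's two knuckles and level. I'll slide it in slowly.

Emit:
{"name": "play_rows", "arguments": {
  "dp": [
    [-0.012, 0.0006, 0.001],
    [-0.012, 0, 0.0007],
    [-0.009, 0, 0],
    [-0.007, 0, 0],
    [-0.005, 0, 0],
    [-0.003, 0, 0],
    [0, 0, 0],
    [0, 0, 0]
  ],
  "twist": [0, 0, 0, 0, 0, 0, 0, 0]
}}

```text
time: 21.95
ee_pos: [0.4726, -0.1488, 0.0453]
orientation: [0.264, 3.119, -0.0]
ft_force: [-0.0, -0.2, -3.2]
width: 0.0318
grasp_force: 100.2
```

Run:
```python
from h import *
import pickle
togo([.4741,-.1489,.0465],170.3)
print(np.round(ctrl.observe()["ft_torque"],2))
for n in("scene","side"):
    c,im=snap(n,n+"6");pickle.dump(c,open(n+"6.pkl","wb"))
a=cv2.imread("pics/scene6.png");b=cv2.imread("pics/side6.png")
r=lambda i,x0,y0,x1,y1,s:cv2.resize(i[y0:y1,x0:x1],s,interpolation=2)
cv2.imwrite("pics/c6.png",np.vstack([r(a,150,180,250,230,(600,300)),r(b,350,130,450,180,(600,300))]))
```

```text
t 21.95 tcp [ 0.4726 -0.1488  0.0453] yaw 170.33 z [ 0.012 -0.001 -1.   ] F [-0.  -0.2 -3.2] w 0.03176990081398917 100.22166166169029
twist 0.03 dp after twist [-0.0015  0.0002 -0.0012]
[ 0.    0.05 -0.02]
```

View pics/c6.png

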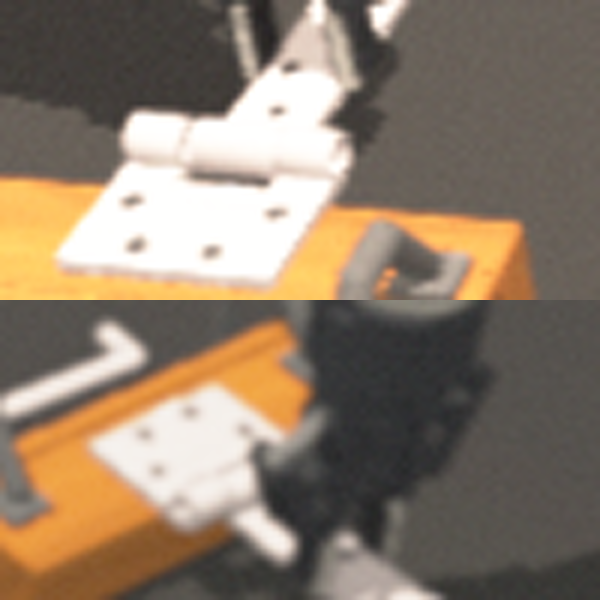

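The knuckle sits in the gap and no contact force shows. I'll check the remaining offset numerically against the neighbouring knuckles' upper edge.

Run:
```python
from h import *
import pickle
def edges(f,cols,r0,r1):
    g=cv2.imread(f)[...,1].astype(float);out=[]
    for u in cols:
        k=g[r0:r1,u];i=np.diff(k).argmax();lo=k[max(i-3,0):i-1].mean() if i>2 else k[0];hi=k[i+2:i+5].mean();m=(lo+hi)/2
        j=np.nonzero((k[:-1]<m)&(k[1:]>=m))[0];j=j[0];out.append(round(r0+j+(m-k[j])/(k[j+1]-k[j]),2))
    return out
cs=list(range(172,190))+list(range(203,208))
now=edges("pics/scene6.png",cs,188,210)
ref=edges("pics/scene0.png",cs,188,212)
for u,a,b in zip(cs,now,ref):print(u,a,b)
S=pickle.load(open("scene6.pkl","rb"))
e=np.array([.53886,-.16194,.056]);d=np.array([np.cos(np.radians(-9.9)),np.sin(np.radians(-9.9)),0])
for nm,v in(("eye",e*0),("+x1mm",d*.001),("+z1mm",np.array([0,0,.001]))):print(nm,proj(S,e+v))
```

```text
<stdin>:6: RuntimeWarning: Mean of empty slice.
  ret = ret.dtype.type(ret / rcount)
Traceback (most recent call last):
IndexError: index 0 is out of bounds for axis 0 with size 0
```

Run:
```python
from h import *
import pickle
g=cv2.imread("pics/scene6.png")[...,1].astype(float)
for u in list(range(171,191))+list(range(202,209)):
    k=g[190:206,u];m=(85+190)/2;j=np.nonzero((k[:-1]<m)&(k[1:]>=m))[0]
    print(u,[round(190+i+(m-k[i])/(k[i+1]-k[i]),2) for i in j[:1]],end=";")
print()
S=pickle.load(open("scene6.pkl","rb"))
e=np.array([.53886,-.16194,.056]);d=np.array([np.cos(np.radians(-9.9)),np.sin(np.radians(-9.9)),0]);n=np.array([-d[1],d[0],0])
for nm,v in(("eye",e*0),("+x1mm",d*.001),("+z1mm",np.array([0,0,.001])),("+y31",n*.031),("-y31",-n*.031)):print(nm,np.round(proj(S,e+v),2))
print(g[196:212:1,176].astype(int),g[196:214,186].astype(int))
```

```text
171 [np.float64(198.9)];172 [np.float64(198.09)];173 [np.float64(197.82)];174 [np.float64(197.84)];175 [np.float64(198.02)];176 [np.float64(198.13)];177 [np.float64(198.16)];178 [np.float64(198.2)];179 [np.float64(198.27)];180 [np.float64(198.47)];181 [np.float64(198.79)];182 [np.float64(199.11)];183 [np.float64(198.91)];184 [np.float64(198.76)];185 [np.float64(198.82)];186 [np.float64(198.89)];187 [np.float64(198.61)];188 [np.float64(197.44)];189 [np.float64(196.18)];190 [np.float64(195.04)];202 [];203 [];204 [];205 [np.float64(200.57)];206 [np.float64(201.07)];207 [np.float64(201.68)];208 [np.float64(203.95)];
eye [188.91 204.53]
+x1mm [188.73 204.78]
+z1mm [188.83 204.19]
+y31 [201.44 205.62]
-y31 [176.5  203.45]
[ 59  67 122 241 254 255 254 253 248 232 215 219 255 255 255 255] [ 62  60  68 146 254 255 255 254 250 243 227 202 162 114 170 254 255 255]
```

The upper edge is in line with its neighbours to within 0.1 px. I'll apply the last 1–1.5 mm trim and hold.

Emit:
{"name": "play_rows", "arguments": {
  "dp": [
    [-0.0006, 0, -0.0006],
    [-0.0006, 0, -0.0006],
    [0, 0, 0],
    [0, 0, 0],
    [0, 0, 0],
    [0, 0, 0]
  ],
  "twist": [0, 0, 0, 0, 0, 0]
}}

```text
time: 22.8
ee_pos: [0.4742, -0.1491, 0.0465]
orientation: [0.264, 3.118, -0.001]
ft_force: [0.1, -0.2, -3.4]
width: 0.032
grasp_force: 100.2
```

Run:
```python
from h import *
togo([.4741,-.1489,.0465],170.3)
s=ctrl.observe();print(np.abs(s["joint_vel"]).max(),np.round(s["ft_torque"],2))
```

```text
t 22.8 tcp [ 0.4742 -0.1491  0.0465] yaw 170.34 z [ 0.012 -0.001 -1.   ] F [ 0.1 -0.2 -3.4] w 0.03196045796901243 100.22059569586173
twist 0.04 dp after twist [0.0001 0.0002 0.    ]
0.0015615125440668228 [-0.02  0.07 -0.02]
```

The arm is on target and still, and the only force is the strap's weight, so there is no contact. Handing in.

```bash
python3 -c "
from cell import ctrl
print(ctrl.sign_off())"
```

```text
the job is handed in; nothing more can be done
None
```

I handed the job in at 22.8 s with the single-knuckle strap held still between the plate's two knuckles, in line to about 1 mm by my measurements and with no contact force at the wrist beyond the strap's own weight; the hand-in returned no verdict.

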